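# Nest two fired-clay trimming sleeves loosely in a chuck cup

## Task

Put the trimming sleeves together in the chuck cup on the banding wheel, narrow ends down: first the wide sleeve into the cup, then the slim closed-topped sleeve into the wide one. Keep hold of each sleeve while you lower it gently until you feel it touch its taper, and only then let go, so that both stand upright and loose; do not drop them, and never press hard enough to wedge a taper. Leave the other things on the bench where they are.

Things in the scene. Friction and masses are not known exactly. Their poses are not given: they have to be found in the camera images.
- chuck: Fixed: a dark steel banding wheel (disc 160 mm across, top 30 mm above the bench) carrying an upright white plaster cup, outside diameter 84 mm, bore 70 mm, rim 100 mm above the bench. Origin on the bench under the cup's axis, z up. In the bore is a sprung terracotta seat: a tapered ring with a 50 mm opening; it gives 2.5 N per mm, for at most 9 mm. Over 15 N on a sleeve wedges it: failure.
- chuck_mouth (a point): Centre of the cup's mouth at rim height, z up. The seat's height is set anew each time and not measured: its top is anywhere from 2 to 20 mm below the rim. So the wide sleeve first touches its taper with the sleeve's lower end anywhere from 25 to 48 mm below the rim. About 3 N is a clear touch.
- wide_center (a point): Centre (on the axis, half-way up) of the wide sleeve: hollow terracotta, open both ends, 87 mm tall, wall 4 mm, about 0.18 kg. Lower 45 mm tapered, outside diameter 36 mm at the foot growing to 60 mm; upper 42 mm a straight collar 60 mm across (bore 52 mm) to grip. z along its axis, to the wide end. Stands on the bench narrow end down, left or right of the chuck. The shorter, wider one.
- slim_center (a point): Centre (on the axis, half-way up) of the slim sleeve: terracotta, closed flat top, 115 mm tall, about 0.18 kg. Lower 26 mm tapered, outside 32 mm at the foot growing to 46 mm; above, a straight collar 46 mm across to grip. z along its axis, to the wide end. Stands narrow end down on the bench, on the other side. Nested, its foot is 6 to 11 mm above the wide one's foot and it sticks out some 37 mm.
- glaze_jar: Bystander: closed grey plastic jar with white lid, 60 mm across, 85 mm tall; origin at its underside.
- brush: Bystander: brush lying on the bench, 170 mm long.
- bud_vase: Bystander: small terracotta vase, 64 mm across, 105 mm tall; origin at its underside.
Mind the look-alikes: they are no part of the job. What is shaped like the part that bears wide_center but green or pink is not meant.

How it is judged:
On the way, in this order (a step that is already met when the one before it is completed fails the run):
1. the wide sleeve, still held, is lowered until it touches the seat in the cup (contact force between wide and chuck above 0.7 N and contact force between the fingers and wide above 1 N and horizontal distance between wide_center and chuck_mouth below 0.008 m and z of wide_center in the frame of chuck_mouth below 0.0215 m and angle between wide_center's own z axis and vertical below 0.15 rad), for 0.05 s.
2. the slim sleeve, still held, is lowered until it touches inside the wide sleeve, which already stands in the cup (contact force between slim and wide above 0.7 N and contact force between the fingers and slim above 1 N and horizontal distance between slim_center and wide_center below 0.008 m and z of slim_center in the frame of wide_center below 0.03 m and z of wide_center in the frame of chuck_mouth below 0.0215 m and angle between slim_center's own z axis and vertical below 0.15 rad), for 0.05 s.
At the end, for the whole second after the job is handed in: Both sleeves rest released, within 0.1 rad of upright, narrow ends down: the wide one in the cup, lower end 22 mm or more below the rim and within 6 mm of the cup axis; the slim one in the wide one, lower end at most 14 mm above the wide one's and within 6 mm of its axis (horizontal distance between wide_center and chuck_mouth below 0.006 m and z of wide_center in the frame of chuck_mouth below 0.0215 m and angle between each of wide_center, slim_center's own z axis and vertical below 0.1 rad and horizontal distance between slim_center and wide_center below 0.006 m and z of slim_center in the frame of wide_center below 0.028 m and linear speed of each of wide, slim below 0.02 m/s); the robot touches nothing.
It fails at once if the wide sleeve is pressed into the chuck with more than 15 N (wedged) (contact force between wide and chuck above 15 N).
It fails at once if the slim sleeve is pressed into the wide sleeve with more than 15 N (wedged) (contact force between slim and wide above 15 N).
It fails at once if a bystander is moved by more than 25 mm (distance of any of glaze_jar, brush, bud_vase from where it was at the start of the episode above 0.025 m).
It also fails if it takes over 58 s, if anything falls off the work surface, if the arm or the gripper's body presses on something with over 40 N, if the wrist force passes 120 N, or if a joint passes its speed limit or range.

## Robot

A 7-joint arm with a two-finger parallel gripper is mounted at the origin on the work surface. World frame = base frame: x ahead of the robot, y to its left, z up, the work surface at z = 0. Lengths are in m, angles in rad, forces in N, time in s.
With the tool pointing down it reaches from about 0.425 to 0.925 m from the base axis. Payload 6.8 kg.
Tool frame: the origin (TCP) lies at the very end of the fingers, on their centre line; the grasp point (between the pads) lies 19 mm behind it (tcp_to_grasp is the distance from the TCP to the grasp point, in m); z points along the fingers, y is the direction in which the jaws open and shut (so a half turn about z gives the same grasp; the last joint's range is limited). The gripper opens to 85 mm and grips with 20 to 120 N. Pads are 22 mm wide; open, the fingers measure 114 mm over their backs; the gripper's body (76 mm by 85 mm) begins 54 mm behind the grasp point. The pads swing forward as they close: fully open they stand 13 mm farther back than shut.
Start: joints at [1.149, 0.477, 0.022, 1.555, -0.011, 1.109, -0.083], TCP at [0.208, -0.642, 0.205] pointing down, gripper open.
Joint ranges: [-2.96, 2.96], [-0.34, 2.1], [-1.41, 1.46], [0.24, 2.44], [-1.37, 4.51], [0.17, 1.92], [-2.96, 2.96]. Speed limits (rad/s): [2.39, 2.39, 3.14, 3.14, 3.14, 3.14, 3.14].

## Interface

Orientations are given as a unit quaternion [w, x, y, z].
In Python, from station import * gives the robot as it stands.
- The arm moves only by the tool apply_moves, never from a script. Its argument "increments" is one flat list of numbers, 5 for each row, row after row: the finger opening in mm, from 0 to 85.4, then the shift along the tool's x, y, z in mm, then the turn about the tool's z in degrees. In form: [claw, tx, ty, tz, roll, claw, tx, ty, tz, roll, ...]. A call has 1 to 12 rows; each row shifts and turns the pose as measured when the row begins, along the tool's axes as they then stand; what a row does not reach is not made up. A row lasts 1/8 s, in which the tool goes at most 62.5 mm and 10.7 degrees, less where a joint would pass 70% of its speed; a pose out of reach is approached as far as the arm can. A call with a gripper value outside its range is refused whole. The fingers move at their own pace and stop on an object; "squeeze" is the grip in N (left out, the last holds). Time passes only in rows, so rows that do not move let the fingers close. It gives the time, the measured TCP pose, the force and the opening at its end, in the units of the state.
- get_obs(): the state, without advancing time (a new reading comes with each control period).
- read_camera(name): name is "scene" or "top" or "wrist"; returns (picture, depth): 400x640x3 uint8, blue, green, red; 400x640 float32, m along the optical axis (not along the pixel's ray), 0 where there is no reading.
- get_calibration(name): a dict with "mtx" (3x3 intrinsics, pixels), "camera_from_world" (4x4, takes a point from world to camera coordinates); the wrist camera has in their place "T_tool_cam" (4x4, takes a point from camera to tool coordinates, whose origin is the TCP and whose axes are the flange's). Camera axes: x right, y down, z forward; pixel columns grow to the right and rows downward; lengths in m; the calibration is good to about 2 mm. A picture is of the moment at which its call begins: read the wrist's pose just before it. get_calibration takes no time and is no camera call.
- hand_in(): hands the job in, once; it reports no verdict.
Trained networks look in the newest picture that a camera, given by its name, has taken for a name from the list of things; names that differ only in an ending like _2 or _b are one class to them, and where a whole thing is asked for, a point or a joint stands for the part that bears it (a point fixed in the world has none). Each returns a list of dicts, best first, with "p" (0 to 1); they miss things now and then, are a little off and sometimes report something else, mostly with a low value. They report only what shows in the picture. A call takes as long as a camera call. They do not tell look-alikes from the thing itself.
- outline_of(camera, thing): "pixels" (400x640 bool, what is visible of it) and "extent" ([centre column, centre row, width, height] in pixels, round what is visible of it).
The state is a dict: "t": time; "q": joint angles; "joint_vel": joint speeds; "joint_torque": joint torques, N m; "eef_pos": TCP position; "tool_rot": TCP orientation; "contact_force": force on the tool from outside, world axes, zero at the start; "torque": the same for the moment, N m; "gripper_width": opening from 0.0 (shut) to 1.0 (fully open).
Only numpy, scipy, OpenCV 4.12 (cv2) and the standard library are available. Lean on these libraries where they do the work, as an engineer would, in place of code of your own. Each camera call takes 0.05 s, during which the arm holds its last target.

## Working session

There is one attempt and no reset: what is moved stays moved. The work goes in short steps, Python scripts to look and compute and a tool call to move; the robot and the scene stay as the last step left them, time stands still between calls to the robot, and variables do not carry over. Pictures are saved under pics/ and viewed, and the job is handed in when it is done.

Besides the shell and the picture viewer there is one more tool, called after ">>>" as name(argument=value, ...) on one line, values as JSON. apply_moves: Moves the arm, as the interface text tells. Its arguments: {"type":"object","properties":{"increments":{"type":"array"},"squeeze":{"type":"number"}},"required":["increments"]}

```bash
mkdir -p pics; ls; python3 - <<'E'
from station import *
import cv2,numpy as np
print(get_obs())
for n in ["scene","top"]:
    p,d=read_camera(n); cv2.imwrite(f"pics/{n}0.png",p); np.save(f"{n}0.npy",d)
    print(n,get_calibration(n))
    for th in ["chuck","wide_center","slim_center","glaze_jar","bud_vase","brush"]:
        print(th,[(round(r['p'],2),np.round(r['extent'])) for r in outline_of(n,th)]) if n=="top" else 0
print(get_calibration("wrist"))
E
```

```text
pics
{'t': 0.0, 'q': array([ 1.14889824,  0.4778161 ,  0.02236159,  1.55648616, -0.01149378,
        1.10929705, -0.08306889]), 'joint_vel': array([ 0.00065845, -0.00131164, -0.00165832,  0.00027998, -0.0001077 ,
        0.00015916, -0.00103897]), 'joint_torque': array([ 6.48267292e-05, -5.96452403e+01,  1.60780896e+00, -2.81194693e+01,
        1.23879997e-02,  9.43841762e-03,  1.43794864e-05]), 'eef_pos': array([ 0.20811662, -0.64142268,  0.20440081]), 'tool_rot': array([-9.12110363e-04,  9.87713349e-01,  1.56273665e-01, -2.23404766e-04]), 'contact_force': array([-0.01308798, -0.0908149 , -0.1717222 ]), 'torque': array([-0.03183033, -0.05567438, -0.0032237 ]), 'gripper_width': 0.9982819086375196}
scene {'mtx': array([[492.97629587,   0.        , 320.74224768],
       [  0.        , 492.97629587, 203.55056697],
       [  0.        ,   0.        ,   1.        ]]), 'camera_from_world': array([[ 0.74536783,  0.66658543,  0.00952142, -0.37290114],
       [ 0.5815728 , -0.64319335, -0.49807168, -0.26995134],
       [-0.32588321,  0.376784  , -0.86708359,  1.61419102],
       [ 0.        ,
[... 725 characters left out ...]
[(0.77, array([286., 134.,  20.,  25.]))]
bud_vase [(0.77, array([449., 241.,  18.,  17.]))]
brush [(0.69, array([200., 262.,  17.,  45.])), (0.47, array([386., 196.,  15.,  20.]))]
{'mtx': array([[311.91514937,   0.        , 315.82596349],
       [  0.        , 311.91514937, 195.85942469],
       [  0.        ,   0.        ,   1.        ]]), 'T_tool_cam': array([[ 1.46191482e-03, -9.56502527e-01, -2.91720376e-01,
         7.38814503e-02],
       [ 9.99998917e-01,  1.34945155e-03,  5.86724232e-04,
         2.99217286e-04],
       [-1.67540696e-04, -2.91720918e-01,  9.56503465e-01,
        -1.68323115e-01],
       [ 0.00000000e+00,  0.00000000e+00,  0.00000000e+00,
         1.00000000e+00]])}
```

View pics/scene0.png

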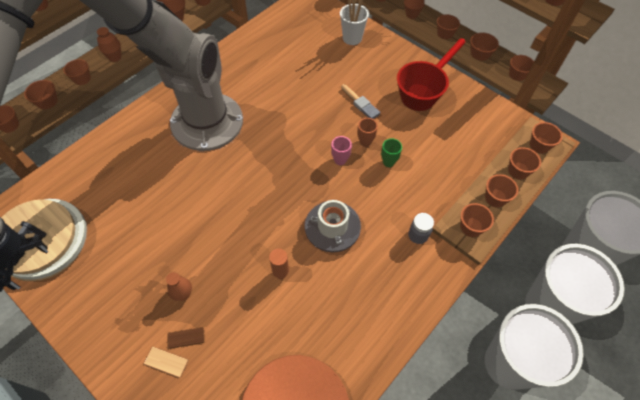

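View pics/top0.png

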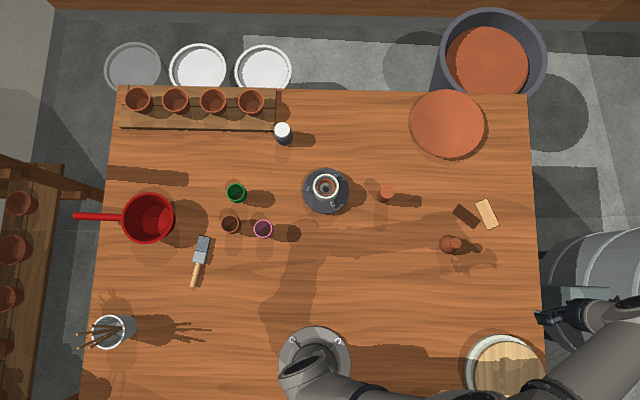

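The candidates for the wide sleeve in the top view are the terracotta one at (230,224), the green at (236,192) and the pink at (263,229). Only the terracotta one fits; green and pink are ruled out by the task. The slim sleeve is at (386,193), the cup at (326,188), the jar at (283,132), the vase at (450,243) and the brush at (200,262). Next I'll crop and measure.

```bash
cat > h.py <<'E'
import cv2,numpy as np
from station import *
def cloud(n,d):
    c=get_calibration(n);K=c['mtx'];T=np.linalg.inv(c['camera_from_world'])
    v,u=np.indices(d.shape);P=np.stack([(u-K[0,2])/K[0,0]*d,(v-K[1,2])/K[1,1]*d,d],-1)
    W=P@T[:3,:3].T+T[:3,3]; W[d<=0]=np.nan; return W
def circ(p,r=None):
    from scipy.optimize import least_squares
    x0=[*p.mean(0),r or .03]
    f=(lambda x:np.hypot(*(p-x[:2]).T)-(r if r else x[2]))
    s=least_squares(f,x0,loss='soft_l1',f_scale=.002); return s.x,np.sqrt(np.mean(s.fun**2))
E
python3 - <<'E'
from h import *
a=[]
for n,bx in (("top",dict(wide=(216,210,245,238),slim=(374,182,400,206),chuck=(300,165,352,216),vase=(435,228,468,258),pink=(250,216,276,242),green=(222,180,250,206))),("scene",dict(wide=(352,112,382,150),slim=(264,245,294,282),chuck=(300,195,366,255),vase=(162,268,195,305),pink=(328,132,355,168),green=(378,136,405,170)))):
    W=cloud(n,np.load(n+"0.npy"))
    im=cv2.imread(f"pics/{n}0.png")
    for k,(x0,y0,x1,y1) in bx.items():
        w=W[y0:y1,x0:x1].reshape(-1,3); w=w[~np.isnan(w[:,0])]
        m=w[:,2]>.02
        zmax=np.percentile(w[m][:,2],98)
        t=w[w[:,2]>zmax-.006]
        print(n,k,'zmax',zmax.round(4),'n',len(t),'mean',t.mean(0).round(4),'min',t.min(0).round(3),'max',t.max(0).round(3),'circ',circ(t[:,:2]))
    x0,y0,x1,y1=(210,170,410,250) if n=="top" else (250,100,410,290)
    a=cv2.resize(im[y0:y1,x0:x1],None,fx=3 if n=="scene" else 4,fy=3 if n=="scene" else 4,interpolation=cv2.INTER_CUBIC);cv2.imwrite(f"pics/crop_{n}.png",a)
E
```

```text
top wide zmax 0.0891 n 61 mean [0.4403 0.2789 0.0863] min [0.409 0.252 0.083] max [0.468 0.309 0.091] circ (array([0.4378339 , 0.28033709, 0.02791531]), np.float64(0.0012325048747464699))
top slim zmax 0.1187 n 116 mean [ 0.5492 -0.2216  0.1153] min [ 0.526 -0.243  0.113] max [ 0.572 -0.199  0.121] circ (array([ 0.55008035, -0.2216404 ,  0.01616971]), np.float64(0.0055203837543391305))
top chuck zmax 0.1006 n 160 mean [ 0.5643 -0.0249  0.0985] min [ 0.525 -0.065  0.095] max [0.605 0.016 0.106] circ (array([ 0.56526737, -0.02544164,  0.03832097]), np.float64(0.002050075449193284))
top vase zmax 0.1076 n 75 mean [ 0.3921 -0.4372  0.1046] min [ 0.377 -0.453  0.102] max [ 0.409 -0.422  0.11 ] circ (array([ 0.39149769, -0.43684773,  0.0115351 ]), np.float64(0.004094357544577011))
top pink zmax 0.0895 n 56 mean [0.4242 0.175  0.0864] min [0.396 0.143 0.084] max [0.454 0.202 0.093] circ (array([0.42448279, 0.17293775, 0.02773007]), np.float64(0.0012329900877878714))
top green zmax 0.0884 n 61 mean [0.5428 0.2688 0.086 ] min [0.513 0.239 0.082] max [0.571 0.296 0.093] circ (array([0.54143001
[... 538 characters left out ...]
097] max [0.608 0.018 0.106] circ (array([ 0.56632172, -0.02614541,  0.0384322 ]), np.float64(0.002323571045681207))
scene vase zmax 0.1089 n 121 mean [ 0.3924 -0.4373  0.1063] min [ 0.375 -0.453  0.103] max [ 0.409 -0.422  0.111] circ (array([ 0.3919153 , -0.43700553,  0.01208966]), np.float64(0.0041882196068896696))
scene pink zmax 0.0888 n 91 mean [0.424  0.1719 0.0863] min [0.394 0.143 0.083] max [0.455 0.203 0.093] circ (array([0.42476011, 0.17263917, 0.02821208]), np.float64(0.0019575397709390508))
scene green zmax 0.0902 n 79 mean [0.5444 0.2668 0.0875] min [0.513 0.237 0.084] max [0.571 0.299 0.096] circ (array([0.54178343, 0.26784122, 0.02806022]), np.float64(0.0019872446733834354))
```

View pics/crop_top.png

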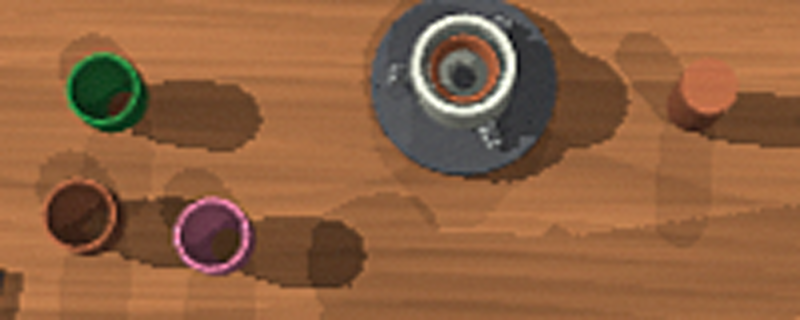

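View pics/crop_scene.png

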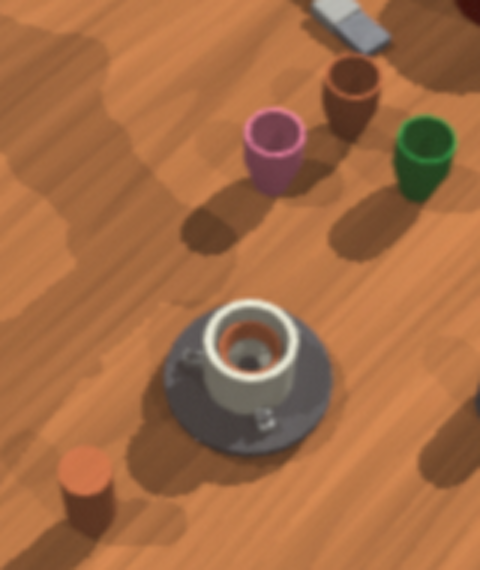

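The crops show the terracotta wide sleeve at (230,224) in the top view (rim z≈0.087, centre (0.4385,0.280)), clear of the pink and green ones. The cup is at (0.5655,-0.026) with its rim at 0.100, and the slim sleeve at (0.550,-0.222) with its top at 0.116. All of this agrees with the sizes given. Now I'll plan the moves.

```bash
cat >> h.py <<'E'
from scipy.spatial.transform import Rotation as R
def st(*targets,yaw=None):
    o=get_obs();q=o['tool_rot'];M=R.from_quat([q[1],q[2],q[3],q[0]]).as_matrix();p=o['eef_pos']
    ja=np.degrees(np.arctan2(M[1,1],M[0,1]))
    print('t',round(o['t'],2),'p',p.round(4),'jaw',ja.round(1),'tilt',np.degrees(np.arccos(-M[2,2])).round(2),'F',o['contact_force'].round(2),'w',round(o['gripper_width'],3),'q',o['q'].round(2))
    for t in targets:
        d=M.T@(np.array(t)-p)*1000; print(' to',t,'tool mm',d.round(1)); p=np.array(t)
    if yaw is not None: print(' roll', round(-(yaw-ja),1))
E
python3 -c "
from h import *
st((.208,-.642,.26),(.52,-.40,.26),(.60,-.05,.26),(.4385,.28,.2),yaw=-45)"
```

```text
t 0.4 p [ 0.2083 -0.642   0.2052] jaw -72.0 tilt 0.01 F [-0.36  0.55 -0.62] w 1.001 q [ 1.15  0.48  0.02  1.56 -0.01  1.11 -0.08]
 to (0.208, -0.642, 0.26) tool mm [ -0.3  -0.1 -54.8]
 to (0.52, -0.4, 0.26) tool mm [ 371.5 -133.9    0. ]
 to (0.6, -0.05, 0.26) tool mm [ 1.841e+02 -3.082e+02  1.000e-01]
 to (0.4385, 0.28, 0.2) tool mm [ -51.8 -363.7   60.1]
 roll -27.0
```

>>> apply_moves(increments=[85, 0, 0, -55, 0, 85, 53, -19, 0, 0, 85, 53, -19, 0, 0, 85, 53, -19, 0, 0, 85, 53, -19, 0, 0, 85, 53, -19, 0, 0, 85, 53, -19, 0, 0, 85, 53, -19, 0, 0, 85, 30, -51, 0, 0, 85, 30, -51, 0, 0, 85, 30, -51, 0, 0])

```text
t: 1.78
eef_pos: [0.5686, -0.2231, 0.2609]
tool_rot: [0.002, 0.989, 0.15, 0.0]
contact_force: [1.2, 0.4, -0.5]
gripper_width: 0.997
```

```bash
python3 -c "
from h import *
st((.60,-.05,.26),(.4385,.28,.2),yaw=-45)"
```

```text
t 1.77 p [ 0.5686 -0.2231  0.2609] jaw -72.8 tilt 0.21 F [ 1.18  0.36 -0.52] w 0.997 q [ 0.4   0.33 -0.17  1.64  0.06  1.17 -1.05]
 to (0.6, -0.05, 0.26) tool mm [  81.2 -156.     0.3]
 to (0.4385, 0.28, 0.2) tool mm [ -56.5 -363.2   58.7]
 roll -27.8
```

>>> apply_moves(increments=[85, 24, -56, 0, 0, 85, 24, -56, 0, 0, 85, 24, -56, 0, 0, 85, -8, -56, 0, 0, 85, -8, -56, 0, 0, 85, -8, -56, 0, 0, 85, -8, -56, 0, 0, 85, -8, -56, 0, 0, 85, -8, -50, 0, 0, 85, 0, 0, 10, -9, 85, 0, 0, 20, -9, 85, 0, 0, 20, -9])

```text
t: 3.28
eef_pos: [0.4385, 0.2827, 0.212]
tool_rot: [0.001, 0.921, 0.388, 0.006]
contact_force: [0.8, 0.0, 0.2]
gripper_width: 0.993
```

```bash
python3 -c "
from h import *
st((.4385,.28,.19),(.4385,.28,.056),yaw=-45)"
```

```text
t 3.27 p [0.4385 0.2827 0.212 ] jaw -44.3 tilt 0.68 F [0.83 0.03 0.18] w 0.993 q [-0.24  0.26 -0.54  1.89  0.16  1.02 -1.62]
 to (0.4385, 0.28, 0.19) tool mm [-2.2  1.7 21.9]
 to (0.4385, 0.28, 0.056) tool mm [ -1.3  -0.9 134. ]
 roll 0.7
```

>>> apply_moves(increments=[85, -2, 2, 22, 1, 85, 0, 0, 20, 0, 85, 0, 0, 0, 0])

```text
t: 3.65
eef_pos: [0.4385, 0.2792, 0.1679]
tool_rot: [0.001, 0.925, 0.381, 0.005]
contact_force: [-0.6, -0.9, 0.5]
gripper_width: 0.995
```

```bash
python3 - <<'E'
from h import *
st((.4385,.28,.056),yaw=-45)
o=get_obs();q=o['tool_rot'];M=R.from_quat([q[1],q[2],q[3],q[0]]).as_matrix()
p,d=read_camera("wrist");cv2.imwrite("pics/w1.png",p)
c=get_calibration("wrist");K=c['mtx'];T=c['T_tool_cam']
v,u=np.indices(d.shape);P=np.stack([(u-K[0,2])/K[0,0]*d,(v-K[1,2])/K[1,1]*d,d],-1)
W=(P@T[:3,:3].T+T[:3,3])@M.T+o['eef_pos'];W[d<=0]=np.nan
s=(W[...,2]>.081)&(W[...,2]<.093)&(np.hypot(W[...,0]-.4385,W[...,1]-.28)<.04)
t=W[s];print(len(t),t.mean(0),t.min(0),t.max(0),circ(t[:,:2]))
E
```

```text
t 3.65 p [0.4385 0.2792 0.1679] jaw -45.2 tilt 0.59 F [-0.58 -0.91  0.54] w 0.995 q [-0.25  0.31 -0.52  1.94  0.2   0.93 -1.66]
 to (0.4385, 0.28, 0.056) tool mm [ -0.4  -1.2 111.9]
 roll -0.2
1129 [0.43743718 0.28332496 0.08590744] [0.40747392 0.25375149 0.08104931] [0.46704296 0.31289651 0.08851381] (array([0.4376596 , 0.28343518, 0.02754886]), np.float64(0.0012219590923867266))
```

View pics/w1.png

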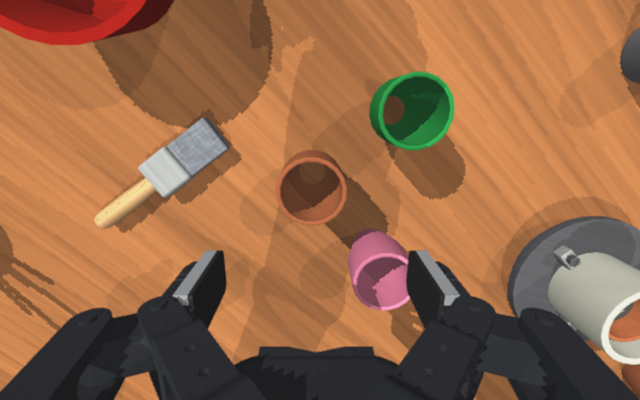

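The wrist view shows the terracotta sleeve at (312,187), centred between the jaws, with pink at (382,275) and green at (412,110) clear of the finger paths.

>>> apply_moves(increments=[85, -1, -3, 30, 0, 85, 0, 0, 30, 0, 85, 0, 0, 30, 0, 85, 0, 0, 24, 0, 85, 0, 0, 0, 0])

```text
t: 4.32
eef_pos: [0.4433, 0.2853, 0.0588]
tool_rot: [0.0, 0.925, 0.38, 0.012]
contact_force: [-0.5, 0.9, 0.3]
gripper_width: 0.996
```

```bash
python3 -c "
from h import *
st((.438,.2815,.053),yaw=-45)"
```

```text
t 4.33 p [0.4433 0.2853 0.0588] jaw -45.3 tilt 1.39 F [-0.47  0.89  0.26] w 0.996 q [-0.32  0.46 -0.46  2.02  0.33  0.7  -1.78]
 to (0.438, 0.2815, 0.053) tool mm [-6.6 -1.1  5.6]
 roll -0.3
```

>>> apply_moves(increments=[85, -6, -1, 6, 0, 85, -1, 0, 0, 0, 85, 0, 0, 0, 0])

```text
t: 4.7
eef_pos: [0.4395, 0.2823, 0.0557]
tool_rot: [-0.0, 0.925, 0.38, 0.015]
contact_force: [0.3, 0.5, -0.3]
gripper_width: 0.997
```

```bash
python3 -c "
from h import *
st((.438,.2815,.053),yaw=-45)"
```

```text
t 4.7 p [0.4395 0.2823 0.0557] jaw -45.3 tilt 1.7 F [ 0.34  0.49 -0.35] w 0.997 q [-0.32  0.46 -0.46  2.04  0.33  0.68 -1.79]
 to (0.438, 0.2815, 0.053) tool mm [-1.7 -0.5  2.7]
 roll -0.3
```

>>> apply_moves(increments=[85, -2, 0, 3, 0, 60, 0, 0, 0, 0, 50, 0, 0, 0, 0, 45, 0, 0, 0, 0, 45, 0, 0, 0, 0, 45, 0, 0, 0, 0, 45, 0, 0, 0, 0], squeeze=30)

```text
t: 5.58
eef_pos: [0.4392, 0.2823, 0.0544]
tool_rot: [-0.001, 0.925, 0.38, 0.017]
contact_force: [-0.5, -0.2, 1.5]
gripper_width: 0.662
```

```bash
python3 - <<'E'
from h import *
st((.438,.2815,.15),yaw=-45)
p,d=read_camera("wrist");cv2.imwrite("pics/w2.png",p)
E
```

```text
t 5.58 p [0.4392 0.2823 0.0544] jaw -45.3 tilt 1.9 F [-0.51 -0.2   1.55] w 0.662 q [-0.32  0.46 -0.46  2.05  0.34  0.68 -1.79]
 to (0.438, 0.2815, 0.15) tool mm [  1.6   0.8 -95.6]
 roll -0.3
```

View pics/w2.png

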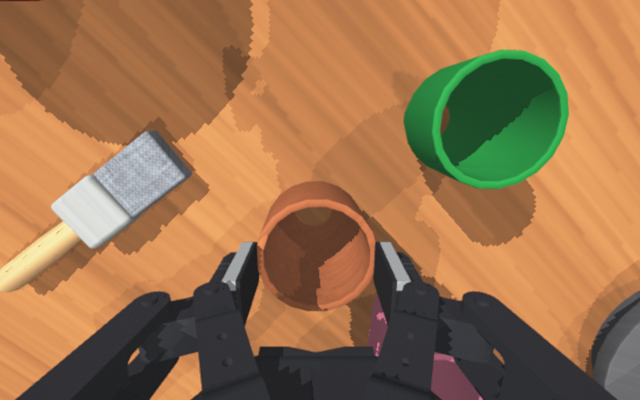

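The wrist view shows the sleeve at (317,255), held between both pads, with green and pink untouched. Now a small lift, then I'll check.

>>> apply_moves(increments=[45, 0, 0, -15, 0, 45, 0, 0, -25, 0, 45, 0, 0, -40, 0, 45, 0, 0, -40, 0, 45, 0, 0, -25, 0, 45, 0, 0, 0, 0])

```text
t: 6.38
eef_pos: [0.4327, 0.2789, 0.2053]
tool_rot: [-0.001, 0.925, 0.38, 0.015]
contact_force: [0.3, -0.6, -2.4]
gripper_width: 0.661
```

```bash
python3 - <<'E'
from h import *
st((.438,.2815,.23),(.5655,-.026,.23),yaw=-45)
for n in ["wrist","scene"]:
    p,d=read_camera(n);cv2.imwrite(f"pics/{n}3.png",p if n=="wrist" else cv2.resize(p[60:280,240:480],None,fx=2.5,fy=2.5))
E
```

```text
t 6.38 p [0.4327 0.2789 0.2053] jaw -45.3 tilt 1.67 F [ 0.29 -0.58 -2.41] w 0.661 q [-0.23  0.24 -0.55  1.93  0.16  0.98 -1.64]
 to (0.438, 0.2815, 0.23) tool mm [  6.2   2.1 -24.5]
 to (0.5655, -0.026, 0.23) tool mm [-125.8  308.2   -0.4]
 roll -0.3
```

View pics/wrist3.png

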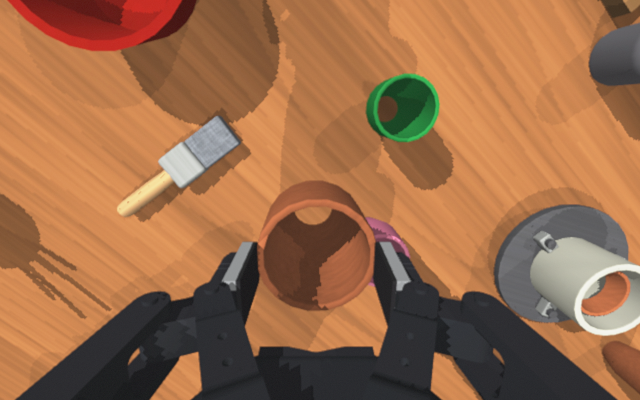

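View pics/scene3.png

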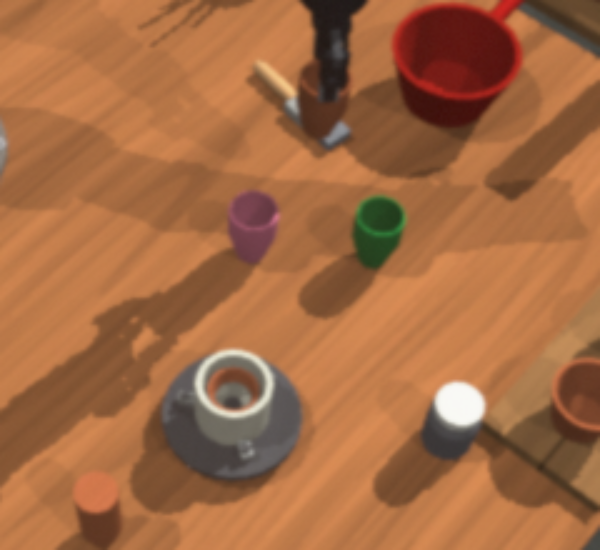

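The sleeve is lifted and held. In the scene crop it hangs upright at (325,110), and the bystanders haven't moved. Next I'll measure where it sits in the tool frame.

```bash
cat >> h.py <<'E'
def wcloud():
    o=get_obs();q=o['tool_rot'];M=R.from_quat([q[1],q[2],q[3],q[0]]).as_matrix()
    p,d=read_camera("wrist")
    c=get_calibration("wrist");K=c['mtx'];T=c['T_tool_cam']
    v,u=np.indices(d.shape);P=np.stack([(u-K[0,2])/K[0,0]*d,(v-K[1,2])/K[1,1]*d,d],-1)
    Tt=P@T[:3,:3].T+T[:3,3]; Tt[d<=0]=np.nan
    return p,Tt,Tt@M.T+o['eef_pos'],M,o
E
python3 - <<'E'
from h import *
p,Tt,W,M,o=wcloud()
hsv=cv2.cvtColor(p,cv2.COLOR_BGR2HSV)
m=(hsv[...,0]<15)&(hsv[...,1]>80);m[:175]=0;m[315:]=0;m[:,:255]=0;m[:,378:]=0
T=Tt[m];T=T[~np.isnan(T[:,0])]
print(len(T),np.percentile(T,[1,2,5,50,99],axis=0).round(4))
zt=np.percentile(T[:,2],3)
r=T[T[:,2]<zt+.006];print(len(r),zt,r.mean(0),r.min(0),r.max(0),circ(r[:,:2]),circ(r[:,:2],.028))
# outer surface front (high +x side)?
from scipy.optimize import least_squares
c=T[(T[:,2]<zt+.003)]
print(np.linalg.lstsq(np.c_[c[:,:2],np.ones(len(c))],c[:,2],rcond=None)[0])
# jar, cup from scene check
E
```

```text
16706 [[-0.2084 -0.0766 -0.034 ]
 [-0.2062 -0.0741 -0.0337]
 [-0.1981 -0.0669 -0.0329]
 [-0.0194 -0.0003  0.0092]
 [ 0.03    0.0769  0.204 ]]
3440 -0.03337426345786335 [-0.00010164 -0.000227   -0.03156471] [-0.02877612 -0.02888016 -0.04536836] [ 0.03088527  0.02866404 -0.02737731] (array([0.00189597, 0.00038884, 0.02740393]), np.float64(0.0012065001341893089)) (array([0.00197345, 0.00041507, 0.028     ]), np.float64(0.0013286954799914346))
[ 0.03400907  0.02171917 -0.03219435]
```

```bash
python3 - <<'E'
from h import *
o=get_obs();q=o['tool_rot'];M=R.from_quat([q[1],q[2],q[3],q[0]]).as_matrix()
off=M@np.array([.0015,0,-.033]);print(off)
x,y=.5655-off[0],-.026-off[1]
st((x,y,.22),(x,y,.16))
E
```

```text
[0.00035228 0.00075641 0.03302353]
t 6.53 p [0.4313 0.2776 0.2021] jaw -45.3 tilt 1.34 F [-0.82 -0.16 -2.58] w 0.661 q [-0.23  0.25 -0.54  1.93  0.16  0.98 -1.64]
 to (np.float64(0.5651477205087991), np.float64(-0.02675641245059531), 0.22) tool mm [-118.7  310.6  -17.7]
 to (np.float64(0.5651477205087991), np.float64(-0.02675641245059531), 0.16) tool mm [-1.3 -0.5 60. ]
```

>>> apply_moves(increments=[45, 0, 0, -18, 0, 45, -17, 44, 0, 0, 45, -17, 44, 0, 0, 45, -17, 44, 0, 0, 45, -17, 44, 0, 0, 45, -17, 44, 0, 0, 45, -17, 44, 0, 0, 45, -17, 44, 0, 0, 45, 0, 0, 0, 0])

```text
t: 7.65
eef_pos: [0.5665, -0.0333, 0.2208]
tool_rot: [-0.002, 0.924, 0.383, 0.008]
contact_force: [-0.3, 0.9, -1.9]
gripper_width: 0.659
```

```bash
python3 -c "
from h import *
st((.5651,-.0267,.165))"
```

```text
t 7.65 p [ 0.5665 -0.0333  0.2208] jaw -45.0 tilt 0.99 F [-0.25  0.88 -1.87] w 0.659 q [ 0.23  0.3  -0.34  1.79  0.11  1.05 -0.93]
 to (0.5651, -0.0267, 0.165) tool mm [ 2.7 -5.9 55.9]
```

>>> apply_moves(increments=[45, 3, -6, 20, 0, 45, 0, 0, 20, 0, 45, 0, 0, 14, 0, 45, 0, 0, 0, 0])

```text
t: 8.15
eef_pos: [0.5648, -0.0238, 0.1661]
tool_rot: [-0.003, 0.923, 0.384, 0.008]
contact_force: [-0.2, 0.0, -0.9]
gripper_width: 0.66
```

```bash
python3 - <<'E'
from h import *
st((.5651,-.0267,.165))
p,Tt,W,M,o=wcloud()
cv2.imwrite("pics/w4.png",p)
w=W.reshape(-1,3);t=Tt.reshape(-1,3)
k=(w[:,2]>.094)&(w[:,2]<.106)&(np.hypot(w[:,0]-.5655,w[:,1]+.026)<.05)
r=w[k];print('rim wrist',len(r),r.min(0),r.max(0),circ(r[:,:2],.0385))
for n in ["scene","top"]:
    p,d=read_camera(n);W=cloud(n,d);cv2.imwrite(f"pics/{n}4.png",cv2.resize(p[150:270,260:420] if n=="scene" else p[140:240,260:400],None,fx=5,fy=5))
    w=W.reshape(-1,3)
    b=np.hypot(w[:,0]-.5655,w[:,1]+.026)<.045
    r=w[b&(w[:,2]>.19)&(w[:,2]<.204)];print(n,'top',len(r),r.min(0).round(4),r.max(0).round(4))
E
```

```text
t 8.15 p [ 0.5648 -0.0238  0.1661] jaw -44.9 tilt 1.0 F [-0.22  0.01 -0.9 ] w 0.66 q [ 0.21  0.36 -0.34  1.85  0.13  0.94 -0.97]
 to (0.5651, -0.0267, 0.165) tool mm [-1.9  2.2  1. ]
rim wrist 1639 [ 0.52905606 -0.0603222   0.09401004] [0.6064257  0.01829484 0.10185019] (array([ 0.56491978, -0.02332682,  0.0385    ]), np.float64(0.0020718506665197115))
scene top 84 [ 0.5383 -0.0579  0.1901] [0.5972 0.0038 0.2038]Traceback (most recent call last):
  File "<stdin>", line 12, in <module>
    return umr_minimum(a, axis, None, out, keepdims, initial, where)
ValueError: zero-size array to reduction operation minimum which has no identity
```

View pics/w4.png

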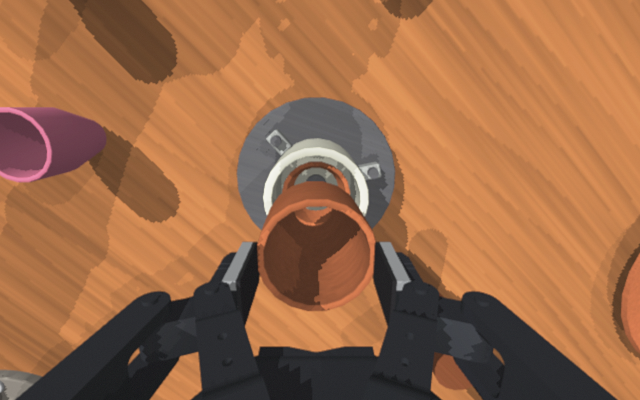

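View pics/scene4.png

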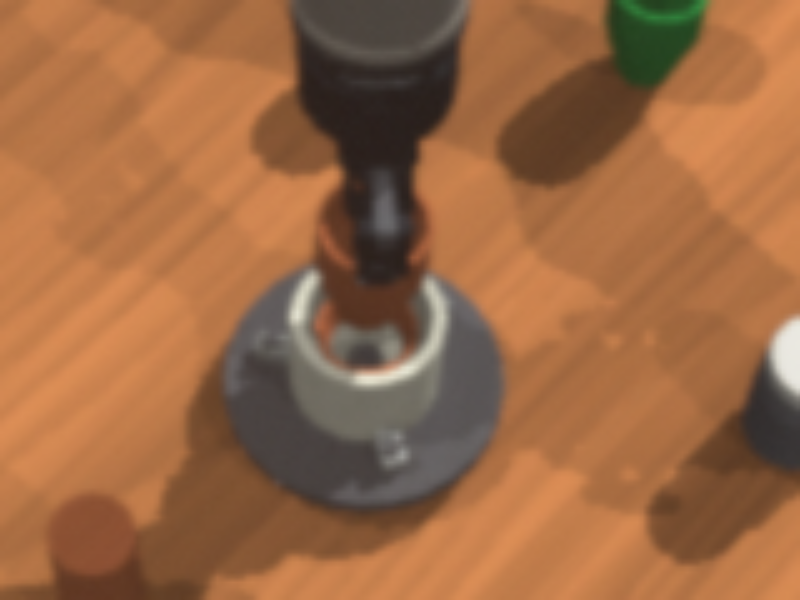

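View pics/top4.png

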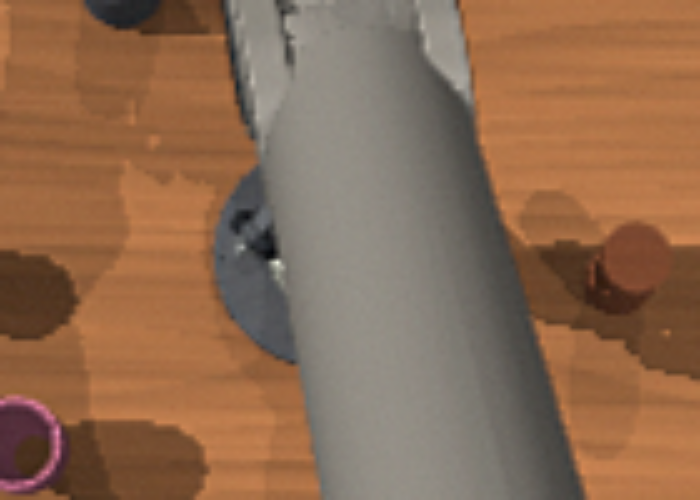

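The wrist view puts the cup rim, centred at (315,190), under the sleeve, centred at (316,250). Wrist and scene fits both have them coaxial to about 2 mm. I'll descend to just above the earliest possible touch.

>>> apply_moves(increments=[45, -1, 0, 12, 0, 45, 0, 0, 10, 0, 45, 0, 0, 7, 0, 45, 0, 0, 0, 0])

```text
t: 8.8
eef_pos: [0.5665, -0.0247, 0.1376]
tool_rot: [-0.002, 0.924, 0.383, 0.01]
contact_force: [1.1, -0.4, -2.3]
gripper_width: 0.661
```

```bash
python3 -c "
from h import *
st((.5645,-.0245,.132))"
```

```text
t 8.8 p [ 0.5665 -0.0247  0.1376] jaw -44.9 tilt 1.21 F [ 1.1  -0.41 -2.26] w 0.661 q [ 0.21  0.39 -0.34  1.88  0.15  0.88 -0.98]
 to (0.5645, -0.0245, 0.132) tool mm [-1.4 -1.5  5.6]
```

>>> apply_moves(increments=[45, -1, -1, 3, 0, 45, 0, 0, 3, 0, 45, 0, 0, 0, 0])

```text
t: 9.18
eef_pos: [0.5653, -0.0246, 0.1314]
tool_rot: [-0.002, 0.924, 0.383, 0.011]
contact_force: [-0.4, 0.2, -2.3]
gripper_width: 0.659
```

>>> apply_moves(increments=[45, 0, 0, 2, 0, 45, 0, 0, 1, 0, 45, 0, 0, 0, 0])

```text
t: 9.55
eef_pos: [0.5657, -0.0245, 0.1286]
tool_rot: [-0.002, 0.924, 0.383, 0.011]
contact_force: [-0.2, 0.0, -1.4]
gripper_width: 0.661
```

>>> apply_moves(increments=[45, -0.5, -0.5, 2, 0, 45, 0, 0, 0, 0])

```text
t: 9.8
eef_pos: [0.565, -0.0245, 0.1265]
tool_rot: [-0.002, 0.924, 0.383, 0.011]
contact_force: [-0.9, -0.5, -1.8]
gripper_width: 0.662
```

>>> apply_moves(increments=[45, -0.5, 0, 2, 0, 45, 0, 0, 0, 0])

```text
t: 10.05
eef_pos: [0.5647, -0.0248, 0.1244]
tool_rot: [-0.002, 0.924, 0.383, 0.011]
contact_force: [0.9, 0.5, -2.7]
gripper_width: 0.66
```

>>> apply_moves(increments=[45, 0, 0, 1.5, 0, 45, 0, 0, 0, 0])

```text
t: 10.3
eef_pos: [0.5648, -0.0248, 0.1228]
tool_rot: [-0.002, 0.924, 0.383, 0.011]
contact_force: [0.4, 0.5, -1.8]
gripper_width: 0.658
```

>>> apply_moves(increments=[45, 0, 0, 1.5, 0, 45, 0, 0, 0, 0])

```text
t: 10.55
eef_pos: [0.565, -0.0248, 0.1213]
tool_rot: [-0.001, 0.924, 0.383, 0.011]
contact_force: [0.5, 1.1, -2.9]
gripper_width: 0.662
```

>>> apply_moves(increments=[45, 0, 0, 1.5, 0, 45, 0, 0, 0, 0])

```text
t: 10.8
eef_pos: [0.5653, -0.0248, 0.1197]
tool_rot: [-0.001, 0.924, 0.383, 0.011]
contact_force: [1.3, -0.6, -2.3]
gripper_width: 0.658
```

>>> apply_moves(increments=[45, 0, 0, 1.5, 0, 45, 0, 0, 0, 0])

```text
t: 11.05
eef_pos: [0.5655, -0.0248, 0.1183]
tool_rot: [-0.001, 0.924, 0.383, 0.012]
contact_force: [0.5, -0.5, -2.9]
gripper_width: 0.665
```

>>> apply_moves(increments=[45, -0.5, 0, 1.5, 0, 45, 0, 0, 0, 0])

```text
t: 11.3
eef_pos: [0.5654, -0.0252, 0.1168]
tool_rot: [-0.001, 0.924, 0.383, 0.012]
contact_force: [0.7, 0.2, -0.7]
gripper_width: 0.659
```

>>> apply_moves(increments=[45, 0, 0, 1.5, 0, 45, 0, 0, 0, 0])

```text
t: 11.55
eef_pos: [0.5657, -0.0252, 0.1154]
tool_rot: [-0.001, 0.924, 0.383, 0.012]
contact_force: [0.6, -0.5, -1.4]
gripper_width: 0.662
```

>>> apply_moves(increments=[45, 0, 0, 1, 0, 45, 0, 0, 0, 0])

```text
t: 11.8
eef_pos: [0.566, -0.025, 0.1147]
tool_rot: [-0.001, 0.924, 0.383, 0.012]
contact_force: [-1.0, 0.2, -0.3]
gripper_width: 0.664
```

>>> apply_moves(increments=[45, 0, 0, 1, 0, 45, 0, 0, 0, 0])

```text
t: 12.05
eef_pos: [0.5662, -0.0247, 0.114]
tool_rot: [-0.001, 0.924, 0.383, 0.013]
contact_force: [-0.8, 0.2, 0.9]
gripper_width: 0.663
```

>>> apply_moves(increments=[45, 0, 0, 0.7, 0, 45, 0, 0, 0, 0])

```text
t: 12.3
eef_pos: [0.5664, -0.0246, 0.1136]
tool_rot: [-0.001, 0.924, 0.383, 0.013]
contact_force: [-0.7, 0.6, 2.8]
gripper_width: 0.661
```

```bash
python3 - <<'E'
from h import *
st()
p,Tt,W,M,o=wcloud()
for i in range(3): read_camera("wrist");print(get_obs()['contact_force'].round(2))
cv2.imwrite("pics/w5.png",p)
hsv=cv2.cvtColor(p,cv2.COLOR_BGR2HSV)
m=(hsv[...,0]<15)&(hsv[...,1]>80);m[:175]=0;m[315:]=0;m[:,:255]=0;m[:,378:]=0
T=Tt[m];T=T[~np.isnan(T[:,0])];r=T[(T[:,2]<-.026)&(T[:,2]>-.04)]
print(len(r),r.mean(0),r[:,2].min(),circ(r[:,:2],.028))
w=W.reshape(-1,3);k=(w[:,2]>.094)&(w[:,2]<.106)&(np.hypot(w[:,0]-.5655,w[:,1]+.026)<.05)&(np.hypot(w[:,0]-.5655,w[:,1]+.026)>.033);r=w[k];print('rim',len(r),circ(r[:,:2],.0385))
E
```

```text
t 12.3 p [ 0.5664 -0.0246  0.1136] jaw -44.9 tilt 1.47 F [-0.71  0.56  2.77] w 0.661 q [ 0.2   0.42 -0.33  1.9   0.17  0.82 -1.  ]
[0.07 0.24 1.97]
[-0.25  1.1   3.73]
[-0.2   1.5   2.08]
3683 [ 9.34467772e-05 -1.99994831e-04 -3.12853560e-02] -0.03956887286519731 (array([0.00209062, 0.00032173, 0.028     ]), np.float64(0.0013259817848753702))
rim 2530 (array([ 0.56513154, -0.02356236,  0.0385    ]), np.float64(0.002059131011301961))
```

View pics/w5.png

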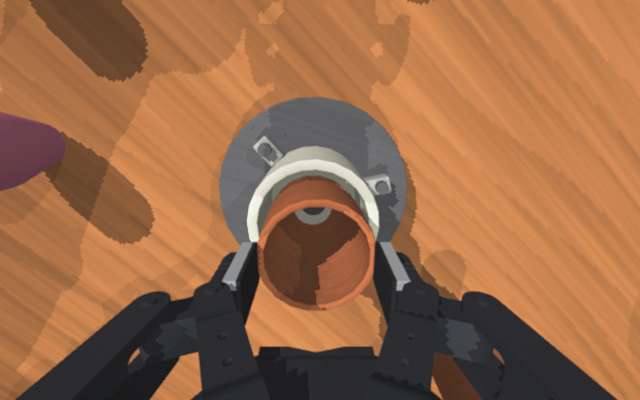

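It's touching: force rose about 4.5 N, the foot is about 40 mm below the rim (within the 25–48 range), and the sleeve is coaxial. Releasing.

>>> apply_moves(increments=[62, 0, 0, 0, 0, 66, 0, 0, 0, 0, 75, 0, 0, 0, 0, 85, 0, 0, 0, 0, 85, 0, 0, 0, 0])

```text
t: 13.12
eef_pos: [0.5656, -0.025, 0.1126]
tool_rot: [-0.001, 0.924, 0.383, 0.012]
contact_force: [-0.6, 0.3, 0.0]
gripper_width: 0.995
```

```bash
python3 - <<'E'
from h import *
st()
p,Tt,W,M,o=wcloud();cv2.imwrite("pics/w6.png",p)
E
```

```text
t 13.12 p [ 0.5656 -0.025   0.1126] jaw -44.9 tilt 1.38 F [-0.57  0.33  0.04] w 0.995 q [ 0.2   0.42 -0.33  1.9   0.17  0.82 -1.  ]
```

View pics/w6.png

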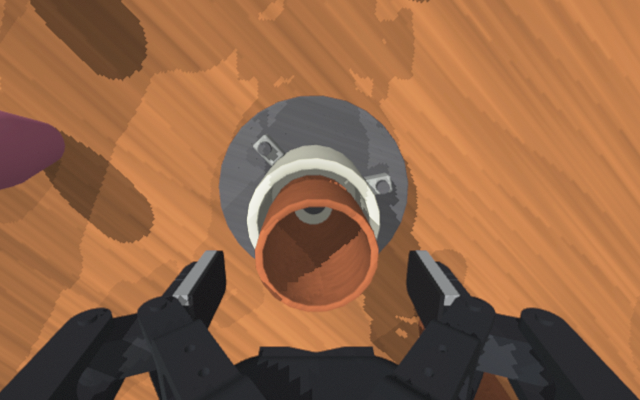

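The sleeve stands upright in the cup, rim at (317,254), and the fingers are clear. Rising, then on to the slim sleeve.

>>> apply_moves(increments=[85, 0, 0, -20, 0, 85, 0, 0, -40, 0, 85, 0, 0, -50, 0, 85, 0, 0, -20, 0, 85, 0, 0, 0, 0])

```text
t: 13.8
eef_pos: [0.5622, -0.0265, 0.2457]
tool_rot: [-0.002, 0.924, 0.383, 0.011]
contact_force: [-0.0, 0.1, -0.5]
gripper_width: 0.997
```

```bash
python3 - <<'E'
from h import *
st((.55,-.222,.24))
p,Tt,W,M,o=wcloud();cv2.imwrite("pics/w7.png",p)
w=W.reshape(-1,3)
k=(np.hypot(w[:,0]-.5655,w[:,1]+.0255)<.04)&(w[:,2]>.125)&(w[:,2]<.165)
zt=np.percentile(w[k][:,2],95);r=w[k&(w[:,2]>zt-.005)];print(zt,len(r),circ(r[:,:2],.028))
E
```

```text
t 13.8 p [ 0.5622 -0.0265  0.2457] jaw -44.9 tilt 1.3 F [-0.04  0.1  -0.47] w 0.997 q [ 0.23  0.27 -0.35  1.78  0.09  1.09 -0.93]
 to (0.55, -0.222, 0.24) tool mm [-147.2  129.4    3.2]
0.14790258858925653 929 (array([ 0.56675887, -0.02383203,  0.028     ]), np.float64(0.0012506286594421469))
```

View pics/w7.png

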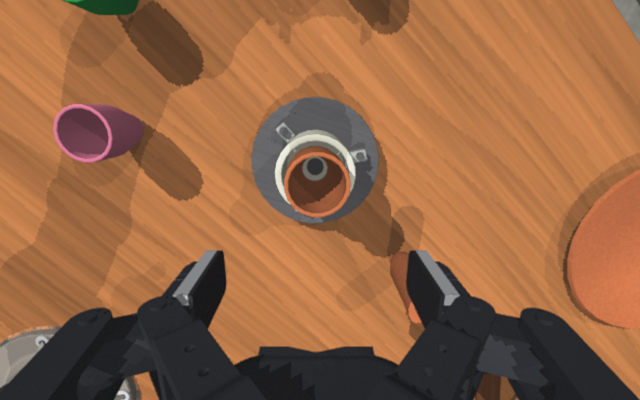

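>>> apply_moves(increments=[85, -29, 26, 0, 0, 85, -29, 26, 0, 0, 85, -29, 26, 0, 0, 85, -29, 26, 0, 0, 85, -30, 26, 0, 0, 85, 0, 0, 10, 0, 85, 0, 0, 0, 0])

```text
t: 14.72
eef_pos: [0.5453, -0.2246, 0.2192]
tool_rot: [-0.007, 0.923, 0.385, 0.004]
contact_force: [0.2, -0.0, 0.6]
gripper_width: 0.993
```

```bash
python3 - <<'E'
from h import *
p,Tt,W,M,o=wcloud();cv2.imwrite("pics/w8.png",p)
w=W.reshape(-1,3)
k=(np.hypot(w[:,0]-.55,w[:,1]+.222)<.04)&(w[:,2]>.11)&(w[:,2]<.122)
r=w[k];print(len(r),r.mean(0),r.min(0),r.max(0),((r.max(0)+r.min(0))/2))
st((.55,-.222,.18),(.55,-.222,.084))
E
```

```text
1967 [ 0.54924321 -0.21888649  0.11472096] [ 0.52606192 -0.24182013  0.11039448] [ 0.57158672 -0.19635562  0.11692042] [ 0.54882432 -0.21908787  0.11365745]
t 14.78 p [ 0.5455 -0.2251  0.2197] jaw -44.7 tilt 0.92 F [-0.49 -0.04 -0.38] w 0.995 q [ 0.49  0.34 -0.25  1.73  0.08  1.08 -0.56]
 to (0.55, -0.222, 0.18) tool mm [ 4.8  1.4 39.8]
 to (0.55, -0.222, 0.084) tool mm [-1.2  1.  96. ]
```

View pics/w8.png

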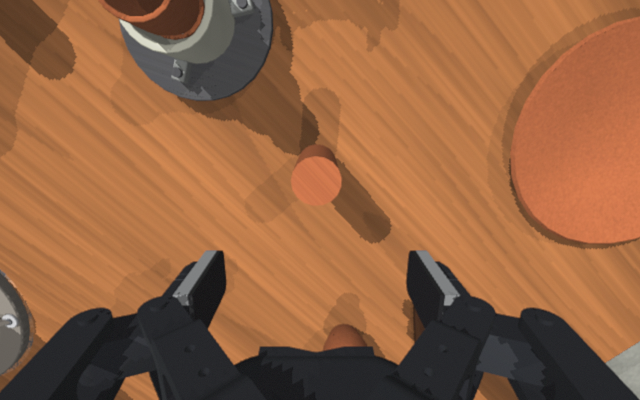

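The slim sleeve's flat terracotta top is at (317,178) in the wrist view, at about (0.5495,-0.2205). Descending onto it.

>>> apply_moves(increments=[85, 4, -1, 30, 0, 85, 0, 0, 25, 0, 85, 0, 0, 15, 0, 85, 0, 0, 0, 0])

```text
t: 15.28
eef_pos: [0.5495, -0.2157, 0.1485]
tool_rot: [-0.007, 0.922, 0.388, 0.005]
contact_force: [-0.2, -0.2, 1.0]
gripper_width: 0.997
```

```bash
python3 - <<'E'
from h import *
st((.5495,-.2207,.084))
E
```

```text
t 15.28 p [ 0.5495 -0.2157  0.1485] jaw -44.3 tilt 0.99 F [-0.22 -0.23  1.03] w 0.997 q [ 0.47  0.41 -0.25  1.8   0.1   0.94 -0.59]
 to (0.5495, -0.2207, 0.084) tool mm [-4.5  4.1 64.4]
```

>>> apply_moves(increments=[85, -4, 4, 10, 0, 85, -2, 1, 20, 0, 85, -1, 1, 20, 0, 85, -1, 0, 10, 0, 85, 0, 0, 0, 0])

```text
t: 15.9
eef_pos: [0.5514, -0.2271, 0.0894]
tool_rot: [-0.005, 0.922, 0.388, 0.007]
contact_force: [-0.8, 0.9, -0.4]
gripper_width: 0.996
```

```bash
python3 - <<'E'
from h import *
st((.5495,-.2207,.084))
E
```

```text
t 15.9 p [ 0.5514 -0.2271  0.0894] jaw -44.4 tilt 0.98 F [-0.78  0.91 -0.39] w 0.996 q [ 0.48  0.49 -0.24  1.84  0.13  0.82 -0.59]
 to (0.5495, -0.2207, 0.084) tool mm [ 3.2 -5.8  5.4]
```

>>> apply_moves(increments=[85, 3, -6, 3, 0, 85, 0, 0, 2, 0, 85, 0, 0, 0, 0])

```text
t: 16.27
eef_pos: [0.5504, -0.2203, 0.086]
tool_rot: [-0.004, 0.922, 0.388, 0.008]
contact_force: [0.1, 0.5, 0.3]
gripper_width: 0.997
```

```bash
python3 - <<'E'
from h import *
st((.5495,-.2207,.084))
p,Tt,W,M,o=wcloud();cv2.imwrite("pics/w9.png",p)
t=Tt.reshape(-1,3);k=(np.hypot(t[:,0],t[:,1])<.04)&(t[:,2]>-.036)&(t[:,2]<-.026);r=t[k]
hs=cv2.cvtColor(p,cv2.COLOR_BGR2HSV).reshape(-1,3)[k];r=r[(hs[:,0]<15)&(hs[:,1]>80)]
print(len(r),r.mean(0),np.percentile(r,1,axis=0),np.percentile(r,99,axis=0))
E
```

```text
t 16.27 p [ 0.5504 -0.2203  0.086 ] jaw -44.3 tilt 1.05 F [0.12 0.49 0.27] w 0.997 q [ 0.47  0.49 -0.24  1.85  0.13  0.81 -0.61]
 to (0.5495, -0.2207, 0.084) tool mm [-0.9 -0.4  2. ]
6085 [ 0.00091106 -0.00173551 -0.02872994] [-0.02127571 -0.02297346 -0.03014837] [ 0.02181829  0.0194418  -0.0270765 ]
```

View pics/w9.png

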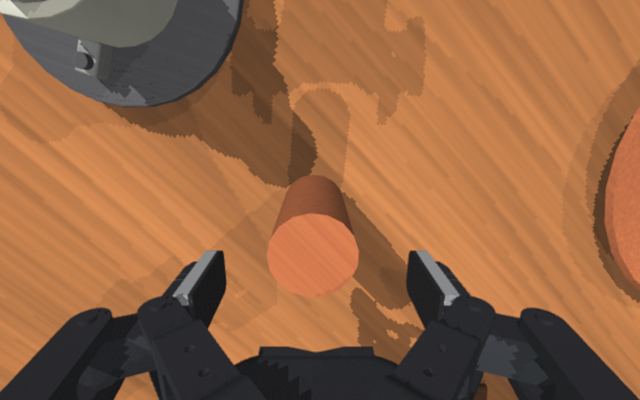

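The slim sleeve's top is centred at (313,254), 1.7 mm off along the jaws. I'll correct that and close.

>>> apply_moves(increments=[85, 0, -2, 2, 0, 60, 0, 0, 0, 0, 50, 0, 0, 0, 0, 42, 0, 0, 0, 0, 36, 0, 0, 0, 0, 32, 0, 0, 0, 0, 32, 0, 0, 0, 0, 32, 0, 0, 0, 0])

```text
t: 17.32
eef_pos: [0.5493, -0.2189, 0.0847]
tool_rot: [-0.003, 0.922, 0.388, 0.009]
contact_force: [0.4, -0.7, 2.2]
gripper_width: 0.506
```

>>> apply_moves(increments=[32, 0, 0, -15, 0, 32, 0, 0, -25, 0, 32, 0, 0, -40, 0, 32, 0, 0, -50, 0, 32, 0, 0, -50, 0, 32, 0, 0, 0, 0])

```text
t: 18.08
eef_pos: [0.5458, -0.2211, 0.273]
tool_rot: [-0.004, 0.922, 0.388, 0.008]
contact_force: [0.8, 0.2, -2.1]
gripper_width: 0.504
```

```bash
cat >> h.py <<'E'
def slimtool(Tt,p):
    t=Tt.reshape(-1,3);k=(np.hypot(t[:,0],t[:,1])<.04)&(t[:,2]>-.04)&(t[:,2]<-.02)
    hs=cv2.cvtColor(p,cv2.COLOR_BGR2HSV).reshape(-1,3);k&=(hs[:,0]<15)&(hs[:,1]>80)
    r=t[k];lo=np.percentile(r,1,axis=0);hi=np.percentile(r,99,axis=0)
    zt=np.median(r[:,2]);c=r[abs(r[:,2]-zt)<.003]
    print('slim top in tool',len(r),((lo+hi)/2).round(4),'mean',r.mean(0).round(4),'slope',np.linalg.lstsq(np.c_[c[:,:2],np.ones(len(c))],c[:,2],rcond=None)[0].round(3))
E
python3 - <<'E'
from h import *
st((.5655,-.025,.26))
p,Tt,W,M,o=wcloud();cv2.imwrite("pics/w10.png",p);slimtool(Tt,p)
p,d=read_camera("scene");cv2.imwrite("pics/s10.png",cv2.resize(p[140:310,200:440],None,fx=3,fy=3))
E
```

```text
t 18.07 p [ 0.5458 -0.2211  0.273 ] jaw -44.3 tilt 1.05 F [ 0.8   0.22 -2.13] w 0.504 q [ 0.49  0.29 -0.26  1.68  0.06  1.17 -0.55]
 to (0.5655, -0.025, 0.26) tool mm [ 153.8 -122.9   15.8]
slim top in tool 6620 [ 0.0005 -0.     -0.0276] mean [ 0.0019  0.     -0.0297] slope [ 0.01  -0.003 -0.03 ]
```

View pics/w10.png

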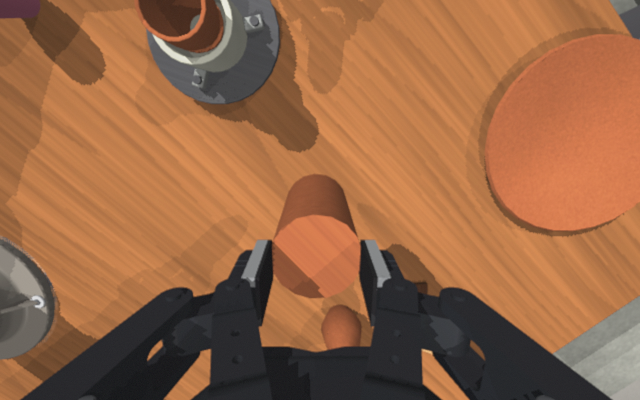

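View pics/s10.png

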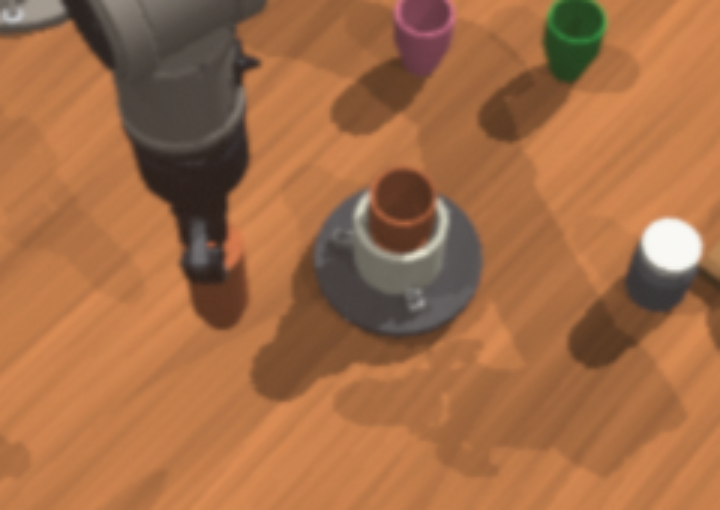

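The slim sleeve is held upright, top at tool z ≈ -0.030, so its foot is about 85.5 mm below the TCP. The wide sleeve stands upright in the cup, at (405,210) in the scene crop. Moving across.

>>> apply_moves(increments=[32, 30, -24, 1, 0, 32, 30, -24, 1, 0, 32, 30, -24, 1, 0, 32, 30, -24, 1, 0, 32, 30, -24, 1, 0, 32, 0, 0, 0, 0])

```text
t: 18.92
eef_pos: [0.5548, -0.0237, 0.2541]
tool_rot: [-0.012, 0.922, 0.388, -0.004]
contact_force: [-0.0, -0.2, -2.2]
gripper_width: 0.503
```

```bash
python3 - <<'E'
from h import *
st((.566,-.0246,.25))
E
```

```text
t 18.93 p [ 0.5548 -0.0237  0.2541] jaw -44.4 tilt 1.44 F [-0.01 -0.16 -2.23] w 0.503 q [ 0.24  0.27 -0.36  1.75  0.08  1.15 -0.92]
 to (0.566, -0.0246, 0.25) tool mm [7.2 8.7 3.9]
```

>>> apply_moves(increments=[32, 7, 9, 4, 0, 32, 0, 0, 2, 0, 32, 0, 0, 0, 0])

```text
t: 19.3
eef_pos: [0.5651, -0.028, 0.2444]
tool_rot: [-0.012, 0.922, 0.386, -0.007]
contact_force: [0.3, 0.3, -1.5]
gripper_width: 0.506
```

```bash
python3 - <<'E'
from h import *
st((.566,-.0246,.24))
p,Tt,W,M,o=wcloud();cv2.imwrite("pics/w11.png",p);slimtool(Tt,p)
w=W.reshape(-1,3)
k=(np.hypot(w[:,0]-.566,w[:,1]+.0245)<.036)&(w[:,2]>.143)&(w[:,2]<.152)
r=w[k];print('wide rim',len(r),r[:,2].max(),circ(r[:,:2],.028))
hs=cv2.cvtColor(p,cv2.COLOR_BGR2HSV)
p,d=read_camera("scene");W=cloud("scene",d);w=W.reshape(-1,3)
k=(np.hypot(w[:,0]-.566,w[:,1]+.0245)<.038)&(w[:,2]>.143)&(w[:,2]<.153)
r=w[k];print('scene wide rim',len(r),r.min(0),r.max(0),circ(r[:,:2],.028))
k=(np.hypot(w[:,0]-.566,w[:,1]+.0245)<.05)&(w[:,2]>.095)&(w[:,2]<.106)&(np.hypot(w[:,0]-.566,w[:,1]+.0245)>.033)
r=w[k];print('scene cup rim',len(r),circ(r[:,:2],.0385))
cv2.imwrite("pics/s11.png",cv2.resize(p[100:260,240:440],None,fx=4,fy=4,interpolation=cv2.INTER_CUBIC))
E
```

```text
t 19.3 p [ 0.5651 -0.028   0.2444] jaw -44.6 tilt 1.63 F [ 0.27  0.34 -1.54] w 0.506 q [ 0.24  0.3  -0.35  1.74  0.09  1.14 -0.92]
 to (0.566, -0.0246, 0.24) tool mm [ 3.  -1.6  4.4]
slim top in tool 6597 [ 0.0004 -0.     -0.0274] mean [ 0.0018 -0.     -0.0297] slope [ 0.018 -0.004 -0.03 ]
wide rim 592 0.14890986860389543 (array([ 0.56643207, -0.02424482,  0.028     ]), np.float64(0.0012191793934752118))
scene wide rim 79 [ 0.54037807 -0.05552837  0.14308953] [0.59842893 0.00230692 0.15255429] (array([ 0.56744244, -0.02633369,  0.028     ]), np.float64(0.0015642616917108886))
scene cup rim 160 (array([ 0.56654732, -0.02616895,  0.0385    ]), np.float64(0.002216185964365925))
```

View pics/w11.png

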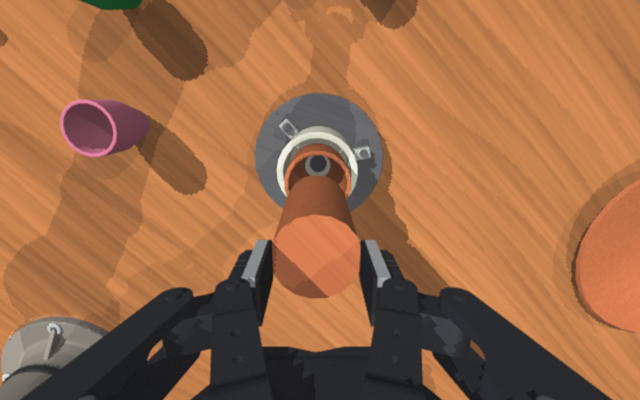

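View pics/s11.png

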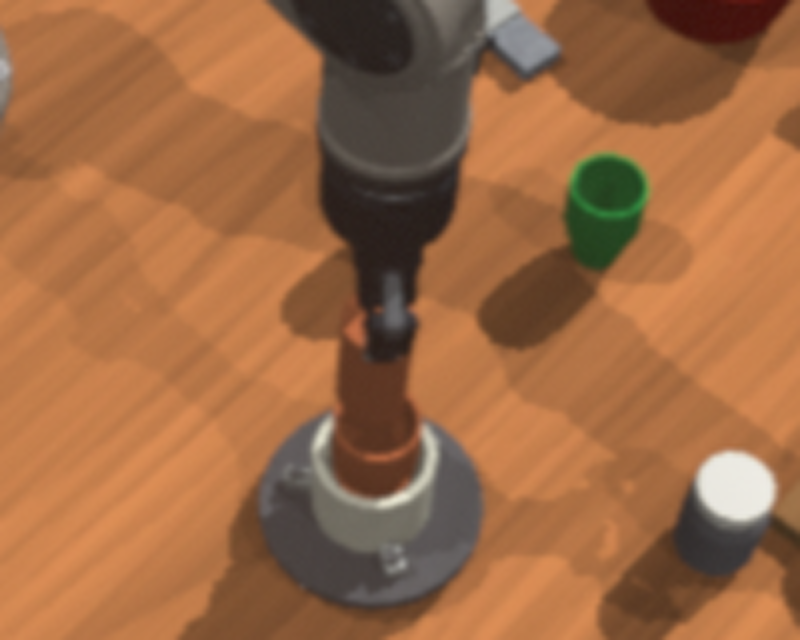

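```bash
cat >> h.py <<'E'
def slimw(cx=.5665,cy=-.0245):
    m=lambda q:R.from_quat([q[1],q[2],q[3],q[0]]).as_matrix()
    v=m(np.array([-.003,.922,.388,.009])).T@np.array([0,0,-1.])
    o=get_obs();M=m(o['tool_rot']);top=np.array([.0012,0,-.0297]);foot=top+.115*v
    T=M@top+o['eef_pos'];F=M@foot+o['eef_pos'];a=(T-F)/.115
    print('top',T.round(4),'foot',F.round(4),'tilt rad',np.arccos(a[2]).round(3))
    for n,P in (('top',T),('mid',(T+F)/2),('foot',F)):
        print(' corr for',n,(M.T@np.array([cx-P[0],cy-P[1],0])*1000).round(1))
E
python3 - <<'E'
from h import *
st();slimw()
E
```

```text
t 19.4 p [ 0.5653 -0.0278  0.2449] jaw -44.6 tilt 1.59 F [-0.03  0.98 -1.39] w 0.506 q [ 0.24  0.3  -0.36  1.74  0.09  1.14 -0.92]
top [ 0.5667 -0.0275  0.2746] foot [ 0.5626 -0.0269  0.1596] tilt rad 0.036
 corr for top [ 2.  -2.3  0.1]
 corr for mid [ 3.2 -0.6  0. ]
 corr for foot [ 4.5  1.1 -0. ]
```

>>> apply_moves(increments=[32, 4, 0, 5, 0, 32, 0, 0, 8, 0, 32, 0, 0, 8, 0, 32, 0, 0, 0, 0])

```text
t: 19.9
eef_pos: [0.5675, -0.0249, 0.2224]
tool_rot: [-0.012, 0.922, 0.386, -0.007]
contact_force: [0.2, -0.8, -2.5]
gripper_width: 0.508
```

```bash
python3 - <<'E'
from h import *
st();slimw()
E
```

```text
t 19.9 p [ 0.5675 -0.0249  0.2224] jaw -44.6 tilt 1.59 F [ 0.18 -0.83 -2.53] w 0.508 q [ 0.23  0.32 -0.35  1.76  0.1   1.1  -0.93]
top [ 0.5689 -0.0245  0.2521] foot [ 0.5648 -0.024   0.1371] tilt rad 0.036
 corr for top [-1.7 -1.8  0.1]
 corr for mid [-0.4 -0.1  0. ]
 corr for foot [ 0.8  1.6 -0. ]
```

>>> apply_moves(increments=[32, 0, 0, 9, 0, 32, 0, 0, 9, 0, 32, 0, 0, 8, 0, 32, 0, 0, 0, 0])

```text
t: 20.4
eef_pos: [0.5666, -0.0244, 0.1943]
tool_rot: [-0.012, 0.922, 0.386, -0.007]
contact_force: [-1.1, 0.5, -2.5]
gripper_width: 0.505
```

```bash
python3 - <<'E'
from h import *
st();slimw()
E
```

```text
t 20.4 p [ 0.5666 -0.0244  0.1943] jaw -44.6 tilt 1.61 F [-1.15  0.54 -2.53] w 0.505 q [ 0.23  0.35 -0.35  1.79  0.11  1.04 -0.95]
top [ 0.5681 -0.0241  0.224 ] foot [ 0.564  -0.0235  0.1091] tilt rad 0.037
 corr for top [-1.4 -0.9  0. ]
 corr for mid [-0.2  0.8 -0. ]
 corr for foot [ 1.1  2.5 -0.1]
```

>>> apply_moves(increments=[32, 0.5, 1.5, 8, 0, 32, 0, 0, 8, 0, 32, 0, 0, 7, 0, 32, 0, 0, 0, 0])

```text
t: 20.9
eef_pos: [0.5679, -0.0248, 0.1698]
tool_rot: [-0.012, 0.922, 0.386, -0.007]
contact_force: [0.3, -0.6, -1.1]
gripper_width: 0.506
```

```bash
python3 - <<'E'
from h import *
st();slimw()
E
```

```text
t 20.9 p [ 0.5679 -0.0248  0.1698] jaw -44.6 tilt 1.59 F [ 0.32 -0.62 -1.08] w 0.506 q [ 0.22  0.38 -0.35  1.81  0.13  1.   -0.95]
top [ 0.5693 -0.0244  0.1995] foot [ 0.5652 -0.0239  0.0845] tilt rad 0.036
 corr for top [-2.  -2.   0.1]
 corr for mid [-0.8 -0.3  0. ]
 corr for foot [ 0.5  1.4 -0. ]
```

Foot at 0.0845; contact is expected at about 0.067–0.073. Slow steps from here.

>>> apply_moves(increments=[32, 0, 0.5, 3, 0, 32, 0, 0, 2, 0, 32, 0, 0, 0, 0])

```text
t: 21.28
eef_pos: [0.5685, -0.025, 0.1648]
tool_rot: [-0.012, 0.922, 0.386, -0.006]
contact_force: [0.0, 0.3, -1.1]
gripper_width: 0.502
```

>>> apply_moves(increments=[32, 0, 0, 2, 0, 32, 0, 0, 0, 0])

```text
t: 21.52
eef_pos: [0.5686, -0.0249, 0.1629]
tool_rot: [-0.012, 0.922, 0.386, -0.006]
contact_force: [-1.5, -0.3, -1.7]
gripper_width: 0.506
```

>>> apply_moves(increments=[32, 0, 0, 1, 0, 32, 0, 0, 0, 0])

```text
t: 21.78
eef_pos: [0.5686, -0.025, 0.162]
tool_rot: [-0.012, 0.923, 0.386, -0.006]
contact_force: [-0.5, 0.5, -2.5]
gripper_width: 0.505
```

>>> apply_moves(increments=[32, 0, 0, 1, 0, 32, 0, 0, 0, 0])

```text
t: 22.02
eef_pos: [0.5686, -0.0249, 0.1609]
tool_rot: [-0.012, 0.923, 0.386, -0.006]
contact_force: [0.2, -0.1, -1.8]
gripper_width: 0.507
```

>>> apply_moves(increments=[32, 0, 0, 1, 0, 32, 0, 0, 0, 0])

```text
t: 22.28
eef_pos: [0.5686, -0.0249, 0.1599]
tool_rot: [-0.012, 0.923, 0.386, -0.006]
contact_force: [-0.0, 0.7, -1.1]
gripper_width: 0.507
```

>>> apply_moves(increments=[32, 0, 0, 1, 0, 32, 0, 0, 0, 0])

```text
t: 22.52
eef_pos: [0.5685, -0.0248, 0.1588]
tool_rot: [-0.012, 0.923, 0.386, -0.006]
contact_force: [-0.2, 0.5, -1.8]
gripper_width: 0.503
```

```bash
python3 - <<'E'
from h import *
st();slimw()
E
```

```text
t 22.52 p [ 0.5685 -0.0248  0.1588] jaw -44.6 tilt 1.54 F [-0.18  0.48 -1.82] w 0.503 q [ 0.22  0.39 -0.35  1.82  0.13  0.97 -0.96]
top [ 0.57   -0.0244  0.1885] foot [ 0.566  -0.0239  0.0735] tilt rad 0.035
 corr for top [-2.5 -2.4  0.1]
 corr for mid [-1.3 -0.8  0. ]
 corr for foot [-0.1  0.8 -0. ]
```

>>> apply_moves(increments=[32, 0, 0, 1, 0, 32, 0, 0, 0, 0])

```text
t: 22.78
eef_pos: [0.5685, -0.0246, 0.1578]
tool_rot: [-0.012, 0.922, 0.386, -0.006]
contact_force: [0.0, 0.2, -1.9]
gripper_width: 0.503
```

>>> apply_moves(increments=[32, 0, 0, 1, 0, 32, 0, 0, 0, 0])

```text
t: 23.02
eef_pos: [0.5684, -0.0244, 0.1568]
tool_rot: [-0.012, 0.922, 0.386, -0.006]
contact_force: [-0.8, 0.3, -1.7]
gripper_width: 0.505
```

>>> apply_moves(increments=[32, 0, 0, 1, 0, 32, 0, 0, 0, 0])

```text
t: 23.28
eef_pos: [0.5683, -0.0242, 0.1557]
tool_rot: [-0.012, 0.922, 0.386, -0.006]
contact_force: [0.7, 0.9, -1.3]
gripper_width: 0.502
```

>>> apply_moves(increments=[32, 0, 0, 1, 0, 32, 0, 0, 0, 0])

```text
t: 23.52
eef_pos: [0.5682, -0.024, 0.1547]
tool_rot: [-0.012, 0.922, 0.386, -0.006]
contact_force: [-1.1, 0.8, -1.3]
gripper_width: 0.509
```

>>> apply_moves(increments=[32, 0, 0, 1, 0, 32, 0, 0, 0, 0])

```text
t: 23.78
eef_pos: [0.5681, -0.0238, 0.1537]
tool_rot: [-0.012, 0.922, 0.386, -0.006]
contact_force: [-0.6, 1.3, -0.5]
gripper_width: 0.507
```

>>> apply_moves(increments=[32, 0, 0, 1, 0, 32, 0, 0, 0, 0])

```text
t: 24.02
eef_pos: [0.5682, -0.0237, 0.1529]
tool_rot: [-0.012, 0.922, 0.386, -0.006]
contact_force: [-1.4, 2.0, 1.2]
gripper_width: 0.502
```

>>> apply_moves(increments=[32, 0, 0, 0.5, 0, 32, 0, 0, 0, 0])

```text
t: 24.28
eef_pos: [0.5683, -0.0236, 0.1526]
tool_rot: [-0.012, 0.922, 0.386, -0.006]
contact_force: [-1.6, 0.4, 0.4]
gripper_width: 0.506
```

```bash
python3 - <<'E'
from h import *
st();slimw()
p,Tt,W,M,o=wcloud();cv2.imwrite("pics/w12.png",p);slimtool(Tt,p)
print(get_obs()['contact_force'].round(2))
p,d=read_camera("scene");W=cloud("scene",d)
cv2.imwrite("pics/s12.png",cv2.resize(p[120:270,240:440],None,fx=4,fy=4,interpolation=cv2.INTER_CUBIC))
print(get_obs()['contact_force'].round(2))
E
```

```text
t 24.27 p [ 0.5683 -0.0236  0.1526] jaw -44.6 tilt 1.58 F [-1.62  0.35  0.38] w 0.506 q [ 0.22  0.4  -0.35  1.83  0.14  0.96 -0.96]
top [ 0.5698 -0.0233  0.1823] foot [ 0.5658 -0.0226  0.0673] tilt rad 0.035
 corr for top [-3.2 -1.5  0. ]
 corr for mid [-2.   0.2 -0. ]
 corr for foot [-0.8  1.8 -0. ]
slim top in tool 6587 [ 0.0004 -0.     -0.0274] mean [ 0.0018 -0.0001 -0.0298] slope [ 0.023  0.    -0.03 ]
[-0.52  0.54  1.36]
[-1.6   0.38  1.22]
```

View pics/w12.png

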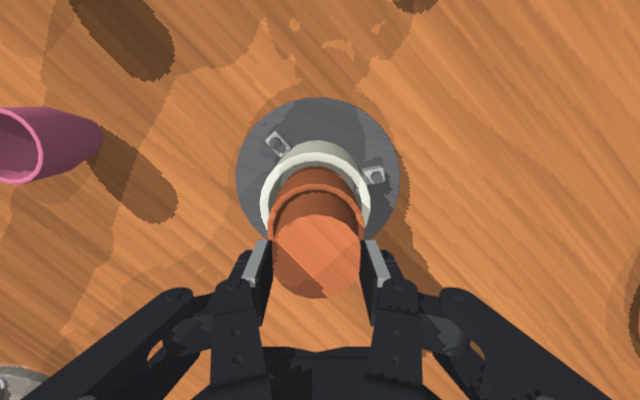

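View pics/s12.png

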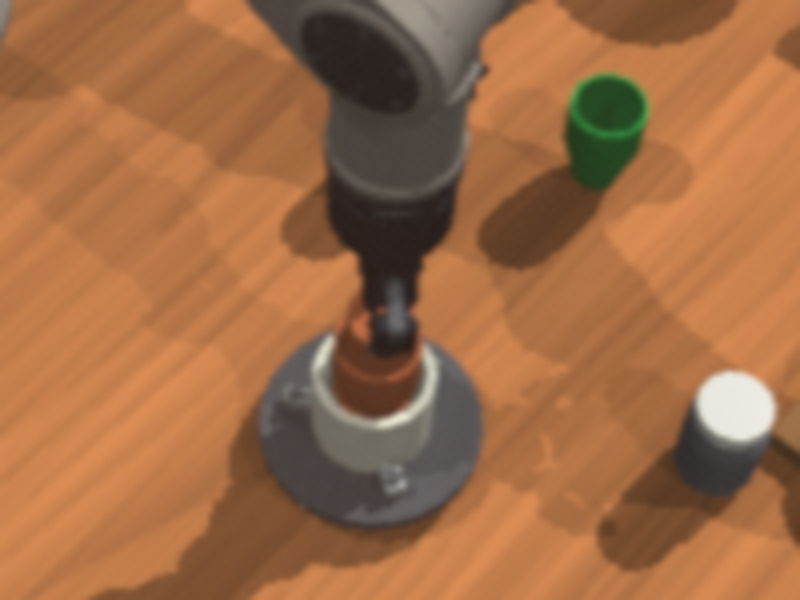

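>>> apply_moves(increments=[32, -1.5, 0, 0.3, 0, 32, 0, 0, 0, 0])

```text
t: 24.62
eef_pos: [0.5674, -0.0245, 0.1524]
tool_rot: [-0.012, 0.922, 0.386, -0.006]
contact_force: [-1.1, 0.2, 1.3]
gripper_width: 0.505
```

>>> apply_moves(increments=[32, 0, 0, 0.6, 0, 32, 0, 0, 0, 0])

```text
t: 24.88
eef_pos: [0.5676, -0.0244, 0.152]
tool_rot: [-0.012, 0.922, 0.386, -0.005]
contact_force: [-0.8, 0.9, 2.5]
gripper_width: 0.506
```

A clear touch of about 4 N, with small lateral forces. Releasing gently.

>>> apply_moves(increments=[46, 0, 0, 0, 0, 50, 0, 0, 0, 0, 58, 0, 0, 0, 0, 70, 0, 0, 0, 0, 85, 0, 0, 0, 0, 85, 0, 0, 0, 0])

```text
t: 25.62
eef_pos: [0.5681, -0.0258, 0.1517]
tool_rot: [-0.012, 0.923, 0.386, -0.005]
contact_force: [-0.4, 0.1, 0.1]
gripper_width: 0.996
```

```bash
python3 - <<'E'
from h import *
st()
p,Tt,W,M,o=wcloud();cv2.imwrite("pics/w13.png",p);slimtool(Tt,p)
E
```

```text
t 25.62 p [ 0.5681 -0.0258  0.1517] jaw -44.6 tilt 1.46 F [-0.44  0.11  0.09] w 0.996 q [ 0.22  0.4  -0.34  1.83  0.14  0.96 -0.96]
slim top in tool 6656 [ 0.001  -0.0025 -0.027 ] mean [ 0.0025 -0.0024 -0.0306] slope [ 0.013 -0.005 -0.031]
```

View pics/w13.png

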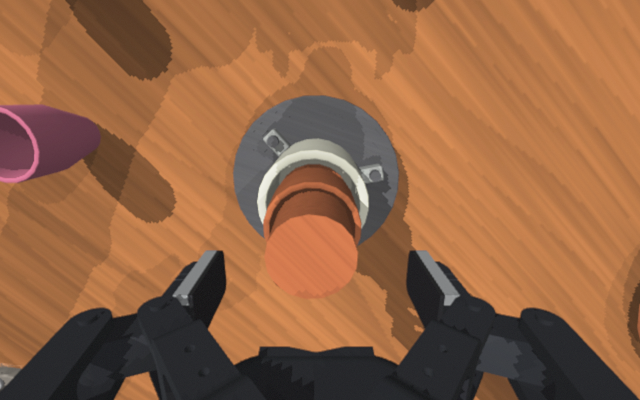

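The slim sleeve stands free, top at (312,257), with both fingers clear. Retreating upward, then away for a check.

>>> apply_moves(increments=[85, 0, -2, -20, 0, 85, 0, 0, -40, 0, 85, 0, 0, -50, 0, 85, 0, 0, -30, 0, 85, -40, 30, 0, 0, 85, -45, 35, 0, 0, 85, -45, 35, 0, 0, 85, -40, 30, 0, 0, 85, 0, 0, 0, 0])

```text
t: 26.8
eef_pos: [0.5423, -0.2444, 0.2934]
tool_rot: [-0.011, 0.922, 0.388, -0.005]
contact_force: [0.1, 0.7, -0.3]
gripper_width: 0.992
```

```bash
python3 - <<'E'
from h import *
st()
for n in ("top","scene"):
    p,d=read_camera(n);w=cloud(n,d).reshape(-1,3);b=np.hypot(w[:,0]-.566,w[:,1]+.025)<.05
    cv2.imwrite(f"pics/{n}14.png",cv2.resize(p[140:240,260:420] if n=="top" else p[130:260,260:420],None,fx=5,fy=5,interpolation=cv2.INTER_CUBIC))
    r=w[b&(w[:,2]>.165)&(w[:,2]<.2)];
    if len(r): 
        c=r[r[:,2]>np.median(r[:,2])-.004]
        print(n,'slim top',len(c),np.median(c[:,2]),((c.max(0)+c.min(0))/2).round(4),c.mean(0).round(4),'slope',np.linalg.lstsq(np.c_[c[:,:2]-c[:,:2].mean(0),np.ones(len(c))],c[:,2],rcond=None)[0].round(3))
    rr=np.hypot(w[:,0]-.5665,w[:,1]+.025)
    r=w[(rr>.0245)&(rr<.036)&(w[:,2]>.14)&(w[:,2]<.153)]
    if len(r): print(n,'wide rim',len(r),np.percentile(r[:,2],[50,90]),circ(r[:,:2],.028))
    r=w[(rr>.033)&(rr<.05)&(w[:,2]>.095)&(w[:,2]<.106)]
    if len(r): print(n,'cup',len(r),circ(r[:,:2],.0385))
E
```

```text
t 26.8 p [ 0.5423 -0.2444  0.2934] jaw -44.4 tilt 1.37 F [ 0.09  0.66 -0.28] w 0.992 q [ 0.51  0.3  -0.24  1.61  0.06  1.26 -0.51]
top slim top 172 0.1822270066438656 [ 0.5685 -0.026   0.1836] [ 0.5677 -0.0262  0.1822] slope [-0.031 -0.005  0.182]
top wide rim 55 [0.14529293 0.14801362] (array([ 0.56680248, -0.02594229,  0.028     ]), np.float64(0.001279124922384639))
top cup 112 (array([ 0.56567897, -0.02550796,  0.0385    ]), np.float64(0.002003075305275985))
scene slim top 233 0.18328740661495102 [ 0.5684 -0.0261  0.1843] [ 0.5685 -0.0269  0.1835] slope [-0.038  0.011  0.184]
scene wide rim 82 [0.14565012 0.14868922] (array([ 0.56683183, -0.02575893,  0.028     ]), np.float64(0.0016316874686739657))
scene cup 161 (array([ 0.56640434, -0.02622124,  0.0385    ]), np.float64(0.002355841095420349))
```

View pics/scene14.png

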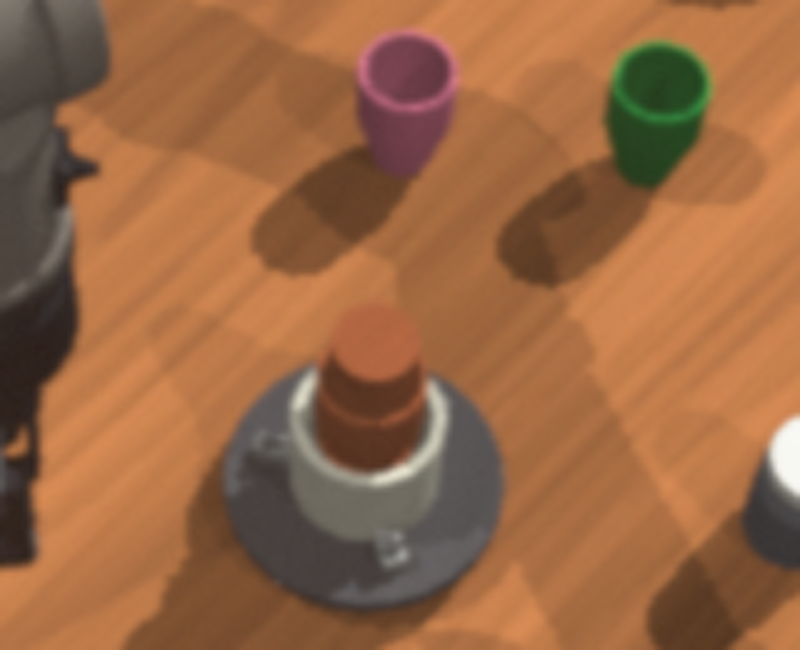

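View pics/top14.png

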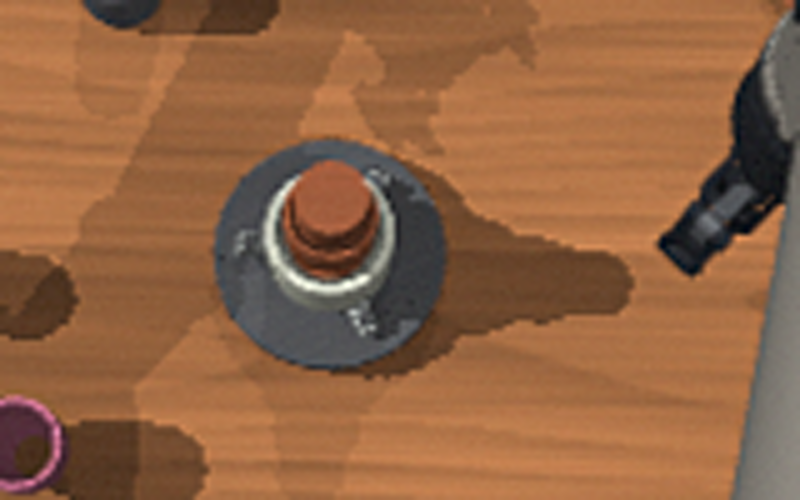

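The slim sleeve's top is at (376,345) in the scene crop, within about 2 mm of the wide sleeve's axis and tilted about 0.03 rad. The wide sleeve is about 1 mm off the cup axis, and the arm is clear. Handing in.

```bash
python3 -c "
from station import *
print(hand_in())"
```

```text
the job is handed in; nothing more can be done
None
```

Both sleeves stand nested in the chuck cup, released and with the arm clear, and I have handed the job in. The hand-in gives no verdict.

- **Wide sleeve:** I lowered it while held until the force rose by about 4.5 N, with its foot about 40 mm below the rim, then released it. The last pictures put it about 1 mm off the cup axis.
- **Slim sleeve:** I lowered it while held into the wide one to a touch of about 4 N, then released it. The last pictures put its top about 2 mm off the wide sleeve's axis.
- **Slim sleeve tilt and height:** It leans about 0.03 rad (limit 0.1). Its foot is about 6.5 mm above the wide one's. It sticks out about 34.5 mm, slightly less than the "some 37 mm" stated.
- **Checks that disagreed:** The wrist camera's positions differed from the fixed cameras' by 2–3 mm. The tool also drifted about 1–2° from vertical during the moves. Both stayed well inside the tolerances.
- **Bystanders:** The arm touched nothing but the two sleeves on its way. I did not re-measure the positions of the jar, brush and vase at the end.

The clock stood at about 27 s when I handed in, against the 58 s limit.

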